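# Hook the slide tray forward to the rack's stop

## Task

Take the pull hook off its rest, hook its blade over the front lip of the low tray with the three slide boxes (not the taller bottle bin) and gently drag it forward until you feel it bear squarely on the stop bar's sprung buffers, and keep a pull of 12 to 15 N on it there for about half a second, never putting more than 20 N on the tray. Then unhook it so that the tray stays resting against the buffers, and lay the hook back in both cradles of its rest as it was. Move the tray with the hook only, never with the gripper, and leave the bin and everything else where it is.

Things in the scene. Friction and masses are not known exactly. Their poses are not given: they have to be found in the camera images.
- rack: fixed two-lane bench rack. Origin: middle of the front edge of its wire top, at bench height; +x into the rack, +y to the left lane, z up. Floor plate 370 mm wide, x = -100 to 230 mm, top 12 mm above the bench. Wire top over x = -1 to 225 mm, underside z = 160 mm; front posts at x = 4, y = +-178 mm. Lanes centred at y = +-87.5 mm, guide rails 32 mm high at y = 0 and +-178 from x = 10 mm inwards
- stop: fixed stop bar across the rack floor, its place along it differs. Origin: on the rack floor, mid-width; +x into the rack. Bar 350 mm wide, x = -36 to -22 mm, top 42 mm over the rack floor. Before it a beam with four sprung rubber buffers (20 mm wide, y = +-45, +-125, z = 30 mm) is screwed out by an unmeasured amount: their faces lie anywhere from x = 0 to 22 mm. A lane's two yield about 1 mm per 5 N, at most 6 mm
- tray_lip (a point): top of the low tray's front wall, mid-width, on its outer face; +x points into the tray, z up. Wall 4 mm thick, with an outside rim 4 mm wide, 7 mm high at its top. Behind the wall is an open gap from x = 4 to 36 mm over the full width, its floor 66 mm below the lip; then the slide boxes, tops 20 mm below the lip. The buffers meet the wall's outer face below the rim
- bin: the taller bottle bin in the other lane: 120 x 130 x 100 mm, open, with four dark bottles; origin: centre of its underside. Not to be moved
- hook_grip (a point): centre of the pull hook's handle, a black bar 100 mm long (x), 18 wide (y), 22 high (z), gripped across its width. +x points along the rod to the blade, z up as it lies in the rest
- hook_tip (a point): middle of the lower edge of the hook's blade, at x = 165, y = 0, z = -38 mm from the handle's centre. The blade is a flat steel plate, 6 mm thick (x = 162 to 168 mm), 24 mm wide (y), from 4 mm above the rod's axis to 38 mm below it
- rest: fixed rest of the hook: grey base 240 x 70 x 10 mm with two V cradles 8 mm thick, open at the top, at x = -70 mm (for the stub) and x = 105 mm (for the rod), sides 40 degrees from the vertical, up to 96 mm high. Origin: on the bench under the handle's centre; +x is the hook's direction. Lying home, the handle's centre is at x = 0, y = 0, z = 80 mm
- reagent: brown bottle, 60 mm diameter, 150 mm tall; origin under its centre; bystander
- beaker: glass beaker, 70 mm diameter, 85 mm tall; origin under its centre; bystander
- dishes: stack of four culture dishes, 90 mm diameter, 59 mm tall; origin under its centre; bystander
- slidebox: flat black slide case 90 x 170 x 34 mm; origin under its centre; bystander
- jar: small jar, 52 mm diameter, 80 mm tall; origin under its centre; bystander
- tray: low open grey tray with three slide boxes: 120 mm deep (x), 130 wide (y), 70 high, 0.5 to 0.95 kg, standing loose on the rack floor in the left or the right lane, a little askew; it drags at 2 to 5 N. Origin: centre of its underside, 60 mm behind (+x) and 70 mm below the lip point; same axes
- hook: the whole pull hook, 0.2 kg; origin and axes as point hook_grip. Steel rod of 8 mm diameter on the axis from x = 50 to 162 mm, a stub of 8 mm from x = -50 to -90 mm with an 18 mm pommel to -98 mm; it balances about 16 mm from the handle's centre towards the blade

How it is judged:
On the way, in this order (a step that is already met when the one before it is completed fails the run):
1. the blade of the hook is down behind the tray's front lip (x of hook_tip in the frame of tray_lip between 0.004 and 0.036 m and y of hook_tip in the frame of tray_lip between -0.062 and 0.062 m and z of hook_tip in the frame of tray_lip below -0.008 m), for 0.1 s.
2. the hook draws the tray against the stop bar's buffers, which bear on it with more than 5 N for 0.3 s (contact force between tray and stop above 5 N and contact force between hook and tray above 3 N), for 0.3 s.
At the end, for the whole second after the job is handed in: the low tray stands flat, its front wall still touching the stop's buffers, square to the stop within 0.05 rad; the hook lies in both cradles, handle centre within 12 mm lengthwise, 6 mm sideways and in height of home, in line within 0.08 rad, blade down within 0.35 rad (x of tray_lip in the frame of stop between -0.006 and 0.027 m and contact force between tray and stop above 0.1 N and linear speed of tray below 0.01 m/s and angle between the x axis of tray_lip and the x axis of stop, either way round below 0.05 rad and angle between tray_lip's own z axis and vertical below 0.04 rad and z of hook_grip in the frame of rest between 0.074 and 0.086 m and x of hook_grip in the frame of rest between -0.012 and 0.012 m and y of hook_grip in the frame of rest between -0.006 and 0.006 m and angle between the x axis of hook_grip and the x axis of rest, either way round below 0.08 rad and angle between hook_grip's own z axis and vertical below 0.35 rad).
It fails at once if the hook loads the tray with more than 20 N (contact force between hook and tray above 20 N).
It fails at once if the gripper or arm touches the tray (contact force between any of the fingers, the arm and tray above 1 N).
It fails at once if the bottle bin is moved by more than 8 mm (distance of bin from where it was at the start of the episode above 0.008 m).
It fails at once if a bystander is moved by more than 15 mm (distance of any of reagent, beaker, dishes, slidebox, jar from where it was at the start of the episode above 0.015 m).
It also fails if it takes over 72 s, if anything falls off the work surface, if the arm or the gripper's body presses on something with over 40 N, if the wrist force passes 120 N, or if a joint passes its speed limit or range.

## Robot

A 7-joint arm with a two-finger parallel gripper is mounted at the origin on the work surface. World frame = base frame: x ahead of the robot, y to its left, z up, the work surface at z = 0. Lengths are in m, angles in rad, forces in N, time in s.
With the tool pointing down it reaches from about 0.4 to 0.925 m from the base axis. Payload 4.1 kg.
Tool frame: the origin (TCP) lies at the very end of the fingers, on their centre line; the grasp point (between the pads) lies 19 mm behind it; z points along the fingers, y is the direction in which the jaws open and shut (so a half turn about z gives the same grasp; the last joint's range is limited). The gripper opens to 85 mm and grips with 20 to 120 N. Pads are 22 mm wide; open, the fingers measure 114 mm over their backs; the gripper's body (76 mm by 85 mm) begins 54 mm behind the grasp point. The pads swing forward as they close: fully open they stand 13 mm farther back than shut.
Start: joints at [1.219, 0.398, 0.045, 1.537, -0.019, 1.207, -0.051], TCP at [0.163, -0.629, 0.231] pointing down, gripper open.
Joint ranges: [-2.82, 2.82], [-0.49, 2.23], [-1.37, 1.46], [0, 2.46], [-1.36, 4.5], [0.23, 2], [-2.94, 2.94]. Speed limits (rad/s): [2.57, 2.57, 3.14, 3.14, 3.14, 3.14, 3.14].

## Interface

Orientations are given as a unit quaternion [w, x, y, z].
In Python, from cell import telemetry, cams, r, finder gives the robot as it stands.
- The arm moves only by the shell command python3 -m crank 'ROWS' [FORCE]. ROWS is JSON, a list of rows, each a list of 7 numbers: the shift along the world's x, y, z each as a share of 250 mm, from -1 to 1, then the turn, a rotation vector about the world's x, y, z each as a share of 2 pi rad, from -1 to 1, then the closure, from -1 (fully open) to 1 (shut), so that 0 is half open. A call has exactly 10 rows; each row is the pose to reach, as a shift and turn from the pose commanded when the call began, turning the shorter way round; what a row does not reach only later rows make up. A row lasts 1/10 s, in which the tool goes at most 50 mm and 8.59 degrees, less where a joint would pass 70% of its speed; a pose out of reach is approached as far as the arm can. A call with a number of a shift or a turn outside -1 to 1 is refused whole. A call with a gripper value outside its range is refused whole. The fingers move at their own pace and stop on an object; FORCE is the grip in N (left out, the last holds). Time passes only in rows, so rows that repeat a pose let the fingers close, or fill a call up. It gives the time, the measured TCP pose, the force and the opening at its end, in the units of the state.
- telemetry.observe(): the state, without advancing time (a new reading comes with each control period).
- cams.snapshot(name): name is "side" or "top"; returns a dict with "image" (480x640x3 uint8, blue, green, red), "K" (3x3 intrinsics, pixels), "R" (3x3) and "t" (3): a world point X has camera coordinates R X + t. Camera axes: x right, y down, z forward; pixel columns grow to the right and rows downward; lengths in m; the calibration is good to about 2 mm. A picture is of the moment at which its call begins. There is no depth.
- r.hand_in(): hands the job in, once; it reports no verdict.
Trained networks look in the newest picture that a camera, given by its name, has taken for a name from the list of things; names that differ only in an ending like _2 or _b are one class to them, and where a whole thing is asked for, a point or a joint stands for the part that bears it (a point fixed in the world has none). Each returns a list of dicts, best first, with "conf" (0 to 1); they miss things now and then, are a little off and sometimes report something else, mostly with a low value. They report only what shows in the picture. A call takes as long as a camera call.
- finder.masks_of(camera, query): "pixels" (480x640 bool, what is visible of it) and "pixel" ([column, row] in pixels, amid what is visible of it).
- finder.tip_of(camera, query): "pixel" ([column, row] in pixels: a listed point, or the origin of a listed thing).
The state is a dict: "time_s": time; "joint_pos": joint angles; "qvel": joint speeds; "joint_torque": joint torques, N m; "tool_pos": TCP position; "tool_rot": TCP orientation; "wrist_force": force on the tool from outside, world axes, zero at the start; "moment": the same for the moment, N m; "finger_gap": finger opening in m.
Only numpy, scipy, OpenCV 4.12 (cv2) and the standard library are available. Lean on these libraries where they do the work, as an engineer would, in place of code of your own. Each camera call takes 0.05 s, during which the arm holds its last target.

## Working session

There is one attempt and no reset: what is moved stays moved. The work goes in short steps, Python scripts to look and compute and a shell command to move; the robot and the scene stay as the last step left them, time stands still between calls to the robot, and variables do not carry over. Pictures are saved under pics/ and viewed, and the job is handed in when it is done.

```bash
ls; mkdir -p pics; cat > h.py <<'E'
from cell import telemetry, cams, r, finder
import numpy as np, cv2
E
python3 - <<'E'
from h import *
for n in ("side","top"):
    s=cams.snapshot(n); cv2.imwrite(f"pics/{n}0.png",s["image"]); print(n,np.round(s["K"],1).tolist(),np.round(s["R"],3).tolist(),np.round(s["t"],3).tolist(), "pos",np.round(-s["R"].T@s["t"],3))
    for q in ["rack","stop","tray_lip","tray","bin","hook_grip","hook_tip","hook","rest"]:
        print(q,[(np.round(d["pixel"],1).tolist(),round(d["conf"],2)) for d in finder.tip_of(n,q)[:3]])
print(telemetry.observe())
E
```

```text
pics
side [[486.6, 0.0, 325.1], [0.0, 486.6, 234.9], [0.0, 0.0, 1.0]] [[0.997, -0.079, -0.005], [-0.062, -0.742, -0.667], [0.049, 0.665, -0.745]] [-0.553, 0.154, 1.303] pos [ 0.497 -0.797  1.07 ]
rack [([356.8, 269.3], 0.94)]
stop [([333.8, 271.6], 0.63)]
tray_lip [([365.3, 230.7], 0.64)]
tray [([380.5, 242.2], 0.85), ([353.2, 273.1], 0.61)]
bin [([401.3, 288.1], 0.67)]
hook_grip [([291.5, 175.9], 0.57)]
hook_tip [([342.9, 182.8], 0.7), ([353.4, 271.5], 0.31)]
hook [([291.7, 175.7], 0.98), ([257.2, 376.5], 0.38)]
rest [([293.8, 191.2], 0.61), ([333.0, 272.2], 0.32)]
top [[454.0, 0.0, 321.8], [0.0, 454.0, 241.0], [0.0, 0.0, 1.0]] [[-0.014, -1.0, 0.002], [-0.992, 0.014, -0.126], [0.126, -0.003, -0.992]] [0.072, 0.548, 1.045] pos [0.412 0.068 1.106]
rack [([340.5, 208.8], 0.93)]
stop [([341.2, 229.9], 0.61)]
tray_lip [([307.5, 183.5], 0.64), ([372.6, 164.4], 0.54)]
tray [([303.3, 169.7], 0.79)]
bin [([376.9, 165.6], 0.61)]
hook_grip [([199.1, 272.3], 0.72), ([505.4, 189.5], 0.5), ([115.6, 283.2], 0.29)]
hook_tip [([203.3, 201.1], 0.9)]
hook [([198.4, 270.1], 0.74)]
rest [([205.2, 271.5], 0.95)]
{'time_s': 1.0, 'joint_pos': array([ 1.21897553,  0.39838475,  0.04511462,  1.53661768, -0.01873003,
        1.20691674, -0.05069213]), 'qvel': array([-6.12342855e-04,  9.44799511e-04,  1.92271800e-04,  4.13061069e-04,
        4.66201220e-04, -9.49487406e-04,  9.61841257e-05]), 'joint_torque': array([ 2.27695559e-04, -4.75005841e+01,  1.36252586e+00, -2.54519427e+01,
        1.11951938e-02,  8.68310599e-04,  5.28836196e-06]), 'tool_pos': array([ 0.16262247, -0.62934779,  0.23134898]), 'tool_rot': array([4.63690145e-05, 9.92017249e-01, 1.26102239e-01, 1.23038091e-05]), 'wrist_force': array([0.05250986, 0.59041241, 0.91831505]), 'moment': array([-0.00930462,  0.01247441, -0.04284748]), 'finger_gap': 0.08546209515508255}
```

View pics/side0.png

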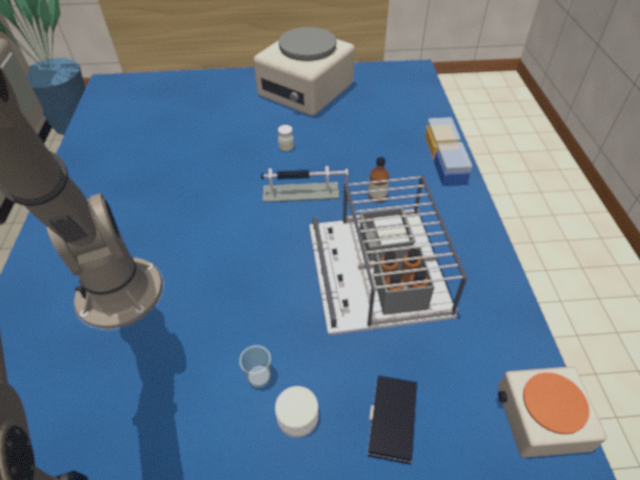

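View pics/top0.png

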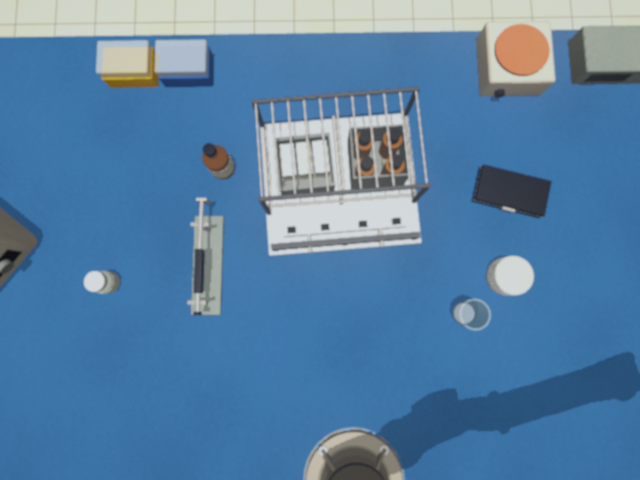

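```bash
python3 - <<'E'
from h import *
a=cv2.imread("pics/top0.png"); cv2.imwrite("pics/z1.png",cv2.resize(a[80:260,240:440],None,fx=4,fy=4,interpolation=cv2.INTER_CUBIC)[:600])
cv2.imwrite("pics/z1b.png",cv2.resize(a[180:330,180:260],None,fx=4,fy=4,interpolation=cv2.INTER_CUBIC))
cv2.imwrite("pics/z1c.png",cv2.resize(a[170:260,250:440],None,fx=4,fy=4,interpolation=cv2.INTER_CUBIC))
b=cv2.imread("pics/side0.png"); cv2.imwrite("pics/z2.png",cv2.resize(b[160:335,300:470],None,fx=4,fy=4,interpolation=cv2.INTER_CUBIC)[:600])
cv2.imwrite("pics/z2b.png",cv2.resize(b[150:220,250:390],None,fx=5,fy=5,interpolation=cv2.INTER_CUBIC))
E
```

```text
(no output)
```

View pics/z1.png

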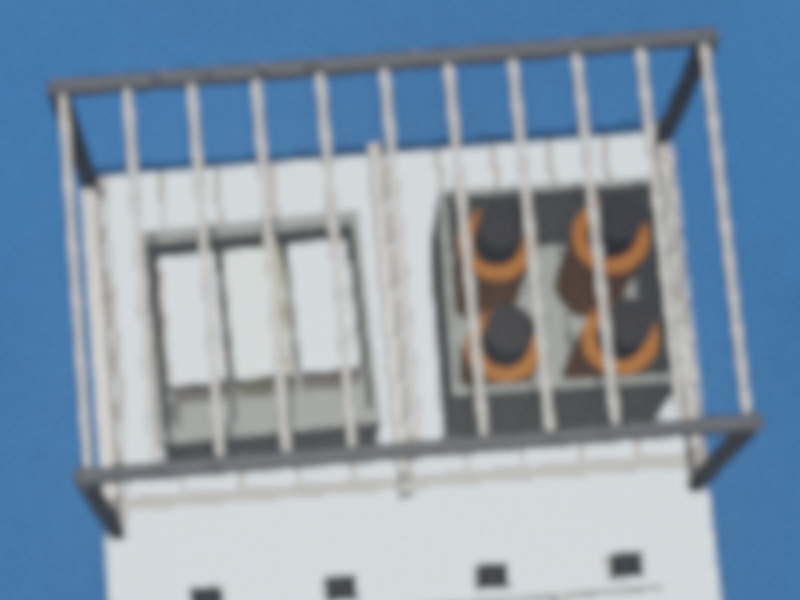

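View pics/z1b.png

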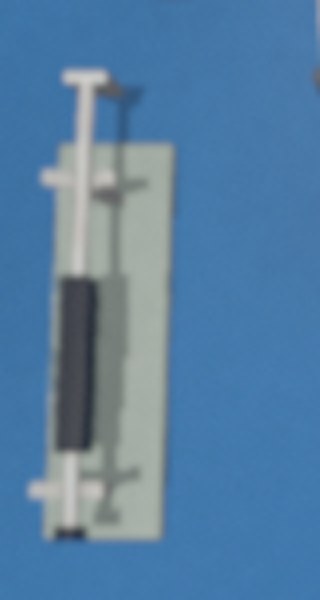

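View pics/z1c.png

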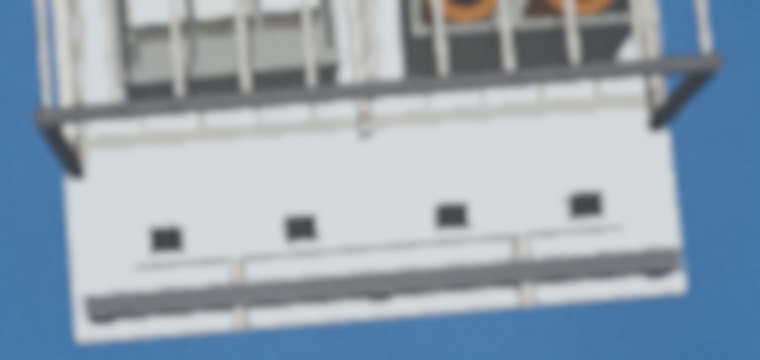

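View pics/z2.png

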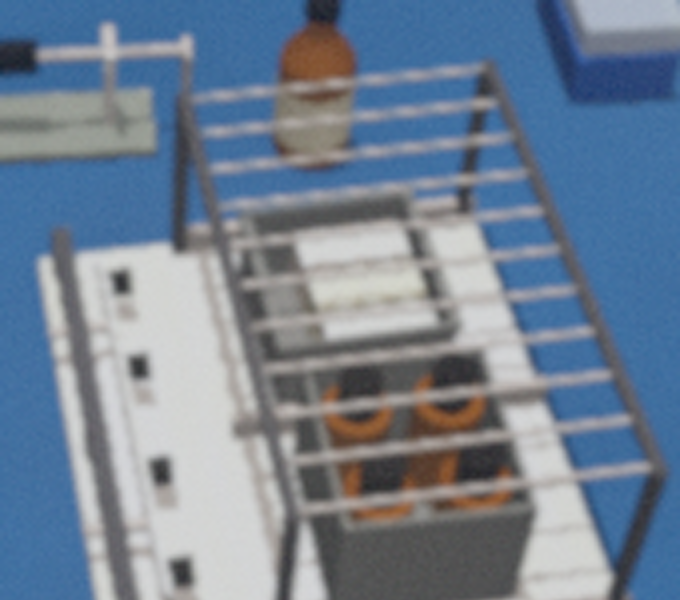

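View pics/z2b.png

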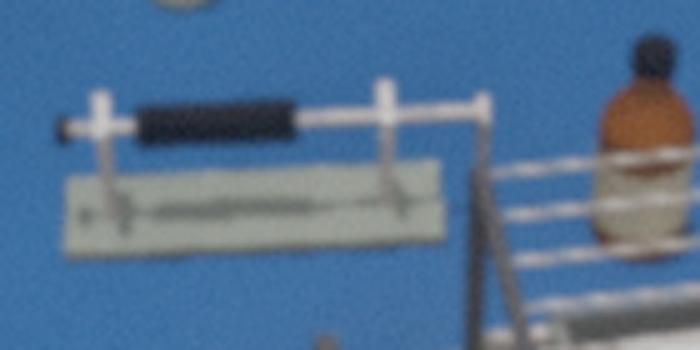

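```bash
cat >> h.py <<'E'
import pickle,os
from scipy.optimize import least_squares
if not os.path.exists("cal.pkl"):
    pickle.dump({n:{k:np.array(v) for k,v in cams.snapshot(n).items() if k!="image"} for n in("side","top")},open("cal.pkl","wb"))
C=pickle.load(open("cal.pkl","rb"))
def proj(n,X):
    c=C[n]; p=c["K"]@(c["R"]@np.asarray(X,float)+c["t"]); return p[:2]/p[2]
def plane(n,px,z):
    c=C[n]; d=c["R"].T@np.linalg.solve(c["K"],[px[0],px[1],1]); o=-c["R"].T@c["t"]; return o+d*(z-o[2])/d[2]
def tri(a,b):
    f=lambda X:np.r_[proj("side",X)-a,proj("top",X)-b]
    s=least_squares(f,[.6,0,.08]); return s.x,np.abs(s.fun).max()
def fit(obs,x0):  # obs: list (cam,px,local)
    def f(p):
        c,s=np.cos(p[2]),np.sin(p[2])
        return np.concatenate([proj(n,[p[0]+c*l[0]-s*l[1],p[1]+s*l[0]+c*l[1],l[2]])-px for n,px,l in obs])
    s=least_squares(f,x0); return s.x,s.fun.reshape(-1,2)
def U(z,off,k): return (np.array(z)+.5)/k-.5+np.array(off)
E
python3 - <<'E'
from h import *
for q in ["rack","stop","tray_lip","tray","bin","hook_grip","hook_tip","hook","rest"]:
    a=finder.tip_of("side",q);b=finder.tip_of("top",q)
    if a and b: X,e=tri(a[0]["pixel"],b[0]["pixel"]);print(q,np.round(X,4),round(e,2))
t=lambda p:U(p,(250,170),4); t1=lambda p:U(p,(240,80),4); s2=lambda p:U(p,(300,160),4)
obs=[("top",t((76,343)),(-.1,.185,.006)),("top",t((687,291)),(-.1,-.185,.006)),
("top",t1((78,478)),(.003,.178,.164)),("top",t1((755,424)),(.003,-.178,.164)),
("top",t1((55,88)),(.221,.178,.164)),("top",t1((712,37)),(.221,-.178,.164)),
("side",s2((40,256)),(-.1,.185,.012)),("side",s2((183,97)),(.003,.178,.164)),("side",s2((488,65)),(.221,.178,.164)),("side",s2((657,468)),(.221,-.178,.164))]
p,f=fit(obs,[.55,0,0]);print("rack",p);print(np.round(f,1))
h1=lambda p:U(p,(180,180),4); h2=lambda p:U(p,(250,150),5)
obs=[("top",h1((70,533)),(-.096,0,.08)),("top",h1((86,76)),(.165,0,.084)),("top",h1((78,278)),(.05,0,.085)),("top",h1((74,450)),(-.05,0,.085)),
("side",h2((485,95)),(.165,0,.084)),("side",h2((62,129)),(-.096,0,.08)),("side",h2((297,117)),(.05,0,.08)),("side",h2((137,125)),(-.05,0,.08))]
p,f=fit(obs,[.4,.2,0]);print("hook",p);print(np.round(f,1))
for z in ((95,490),(60,178),(110,178)): pass
obs=[("top",h1((66,145)),(.12,.035,.01)),("top",h1((174,143)),(.12,-.035,.01)),("top",h1((162,539)),(-.12,-.035,.01)),("top",h1((44,539)),(-.12,.035,.01))]
print("restraw",[np.round(plane("top",px,.01)[:2],4).tolist() for _,px,_ in obs])
# tray
for z in ((150,235),(355,218),(168,432),(375,420)): print("tray top pt",np.round(plane("top",t1(z),.082),4))
for z in ((245,212),(410,195),(455,330),(280,352)): print("tray side pt",np.round(plane("side",s2(z),.082),4))
for z in ((166,228),(300,217),(452,204),(586,194)): print("buf",np.round(plane("top",t(z),.047),4))
for z in ((90,297),(678,250),(92,318),(678,272)): print("bar",np.round(plane("top",t(z),.054),4))
E
```

```text
rack [ 0.6351  0.0241 -0.0077] 2.21
stop [ 0.5851  0.0163 -0.0058] 1.98
tray_lip [0.6725 0.0978 0.0675] 1.68
tray [0.7207 0.1    0.0319] 0.07
bin [ 0.7401 -0.0712  0.0258] 1.71
hook_grip [0.4768 0.337  0.0796] 1.56
hook_tip [0.6459 0.333  0.06  ] 0.8
hook [0.4765 0.3418 0.0769] 0.46
rest [ 0.4789  0.3535 -0.0092] 3.62
rack [0.63293301 0.01600098 0.06709924]
[[ 0.  -0.8]
 [-1.5  0. ]
 [ 1.  -0.3]
 [-0.9 -0.1]
 [ 0.4 -0.7]
 [-1.2 -0.4]
 [-1.   1. ]
 [-1.   0.7]
 [-0.5  0.8]
 [-0.2  1.2]]
hook [ 0.4812542   0.34381526 -0.00972678]
[[ 0.  -0.1]
 [-1.  -0.9]
 [-0.6 -1.6]
 [-1.  -0.1]
 [-0.8  2.5]
 [-1.   0.9]
 [-0.4  0.9]
 [-1.   1. ]]
restraw [[0.6181, 0.371], [0.6184, 0.3049], [0.3789, 0.3089], [0.3799, 0.3791]]
tray top pt [0.7861 0.1655 0.082 ]
tray top pt [0.7948 0.0455 0.082 ]
tray top pt [0.668  0.1553 0.082 ]
tray top pt [0.6735 0.0358 0.082 ]
tray side pt [0.6699 0.1624 0.082 ]
tray side pt [0.7898 0.1694 0.082 ]
tray side pt [0.7963 0.0403 0.082 ]
tray side pt [0.6765 0.0309 0.082 ]
buf [0.5823 0.1362 0.047 ]
buf [0.5878 0.057  0.047 ]
buf [ 0.5943 -0.0329  0.047 ]
buf [ 0.5992 -0.1123  0.047 ]
bar [0.541  0.1803 0.054 ]
bar [ 0.564  -0.1639  0.054 ]
bar [0.5287 0.1791 0.054 ]
bar [ 0.551  -0.1633  0.054 ]
```

```bash
python3 -m crank '[[0.5,0.4,0.05,0,0,-0.02,-1],[0.99,0.8,0.1,0,0,-0.042,-1],[0.99,0.8,0.1,0,0,-0.042,-1],[0.99,0.8,0.1,0,0,-0.042,-1],[0.99,0.8,0.1,0,0,-0.042,-1],[0.99,0.8,0.1,0,0,-0.042,-1],[0.99,0.8,0.1,0,0,-0.042,-1],[0.99,0.8,0.1,0,0,-0.042,-1],[0.99,0.8,0.1,0,0,-0.042,-1],[0.99,0.8,0.1,0,0,-0.042,-1]]' 30
python3 -m crank '[[0.2,0.99,0,0,0,0,-1],[0.2,0.99,0,0,0,0,-1],[0.2,0.99,0,0,0,0,-1],[0.2,0.99,0,0,0,0,-1],[0.2,0.99,0,0,0,0,-1],[0.2,0.99,0,0,0,0,-1],[0.2,0.99,0,0,0,0,-1],[0.2,0.99,0,0,0,0,-1],[0.2,0.99,0,0,0,0,-1],[0.2,0.99,0,0,0,0,-1]]'
```

```text
time_s: 3.0
tool_pos: [0.4082, -0.431, 0.2562]
tool_rot: [0.0, 1.0, -0.007, -0.001]
wrist_force: [-0.1, -0.3, 0.1]
finger_gap: 0.0856
time_s: 4.0
tool_pos: [0.4596, -0.1836, 0.2562]
tool_rot: [0.0, 1.0, -0.007, -0.0]
wrist_force: [-0.7, 0.4, 0.3]
finger_gap: 0.0854
```

```bash
python3 -m crank '[[0,1,0,0,0,0,-1],[0,1,0,0,0,0,-1],[0,1,0,0,0,0,-1],[0,1,0,0,0,0,-1],[0,1,0,0,0,0,-1],[0,1,0,0,0,0,-1],[0,1,0,0,0,0,-1],[0,1,0,0,0,0,-1],[0,1,0,0,0,0,-1],[0,1,0,0,0,0,-1]]'
python3 -m crank '[[0.085,1,-0.3,0,0,0,-1],[0.085,1,-0.3,0,0,0,-1],[0.085,1,-0.3,0,0,0,-1],[0.085,1,-0.3,0,0,0,-1],[0.085,1,-0.3,0,0,0,-1],[0.085,1,-0.3,0,0,0,-1],[0.085,1,-0.3,0,0,0,-1],[0.085,1,-0.3,0,0,0,-1],[0.085,1,-0.3,0,0,0,-1],[0.085,1,-0.3,0,0,0,-1]]'
python3 - <<'E'
from h import *
for q in ["hook_grip","hook"]: pass
P={}
for n in ("side","top"):
    s=cams.snapshot(n); cv2.imwrite(f"pics/{n}1.png",s["image"])
    for q in ["hook_grip","hook_tip","hook","rest","tray_lip","tray","stop"]:
        d=finder.tip_of(n,q); P[n,q]=d[0]["pixel"] if d else None
for q in ["hook_grip","hook_tip","hook","rest","tray_lip","tray","stop"]:
    if P["side",q] is not None and P["top",q] is not None:
        X,e=tri(P["side",q],P["top",q]);print(q,np.round(X,4),round(e,2))
a=cv2.imread("pics/top1.png");cv2.imwrite("pics/c1.png",cv2.resize(a[180:330,150:300],None,fx=4,fy=4))
E
```

```text
time_s: 5.0
tool_pos: [0.4602, 0.0666, 0.2562]
tool_rot: [0.0, 1.0, -0.007, -0.0]
wrist_force: [0.2, 0.2, 0.9]
finger_gap: 0.0856
time_s: 6.0
tool_pos: [0.4823, 0.3161, 0.182]
tool_rot: [0.0, 1.0, -0.007, 0.001]
wrist_force: [1.1, -0.6, 0.7]
finger_gap: 0.0857
hook_grip [0.4766 0.3376 0.087 ] 1.75
hook_tip [0.6382 0.3337 0.0566] 1.09
rest [ 0.4748  0.3543 -0.0123] 0.98
tray_lip [0.6691 0.0986 0.0876] 0.54
tray [0.7286 0.1057 0.0041] 0.7
stop [0.5781 0.0079 0.0184] 1.26
```

View pics/c1.png

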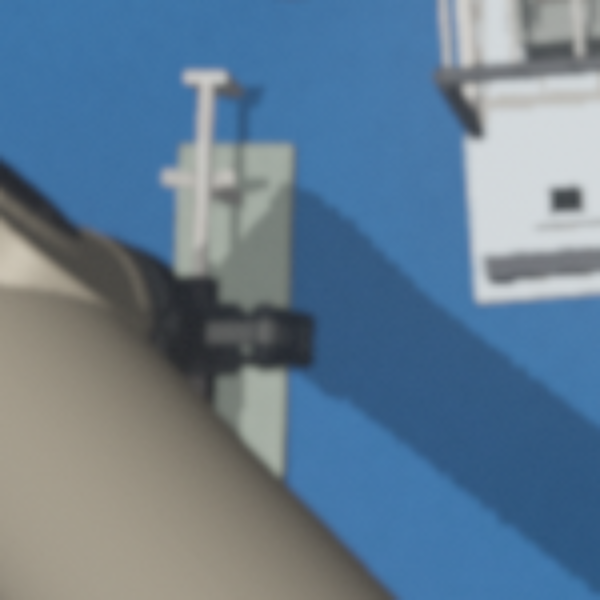

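```bash
python3 -m crank '[[-0.004,0.104,-0.1,0,0,0,-1],[-0.004,0.104,-0.2,0,0,0,-1],[-0.004,0.104,-0.3,0,0,0,-1],[-0.004,0.104,-0.4,0,0,0,-1],[-0.004,0.104,-0.44,0,0,0,-1],[-0.004,0.104,-0.48,0,0,0,-1],[-0.004,0.104,-0.484,0,0,0,-1],[-0.004,0.104,-0.484,0,0,0,-1],[-0.004,0.104,-0.484,0,0,0,0],[-0.004,0.104,-0.484,0,0,0,0]]' 25
python3 -m crank '[[0,0,0,0,0,0,0.2],[0,0,0,0,0,0,0.4],[0,0,0,0,0,0,0.6],[0,0,0,0,0,0,0.8],[0,0,0,0,0,0,1],[0,0,0,0,0,0,1],[0,0,0,0,0,0,1],[0,0,0,0,0,0,1],[0,0,0,0,0,0,1],[0,0,0,0,0,0,1]]' 25
python3 - <<'E'
from h import *
o=telemetry.observe();print({k:np.round(o[k],4) for k in("tool_pos","tool_rot","wrist_force","moment","finger_gap")})
for n in ("side","top"):
    s=cams.snapshot(n); cv2.imwrite(f"pics/{n}2.png",s["image"])
a=cv2.imread("pics/side2.png");cv2.imwrite("pics/c2.png",cv2.resize(a[110:230,230:390],None,fx=5,fy=5))
E
```

```text
time_s: 7.8
tool_pos: [0.4809, 0.3446, 0.0613]
tool_rot: [-0.0, 1.0, -0.006, 0.001]
wrist_force: [0.3, -0.0, 0.1]
finger_gap: 0.0591
time_s: 8.8
tool_pos: [0.4804, 0.344, 0.0605]
tool_rot: [0.0, 1.0, -0.006, 0.0]
wrist_force: [-1.1, -1.9, 5.0]
finger_gap: 0.0174
{'tool_pos': array([0.4804, 0.344 , 0.0605]), 'tool_rot': array([ 2.0e-04,  1.0e+00, -5.6e-03,  1.0e-04]), 'wrist_force': array([-1.0735, -1.8705,  5.0036]), 'moment': array([-0.3802,  0.1144, -0.2403]), 'finger_gap': np.float64(0.0174)}
```

View pics/c2.png

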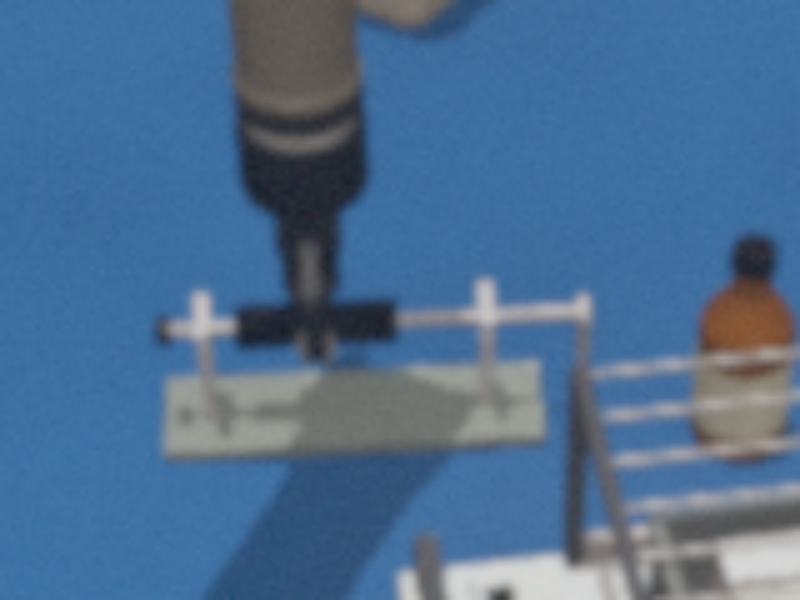

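```bash
python3 -m crank '[[0,0,0,0,0,0,1],[0,0,0,0,0,0,1],[0,0,0.02,0,0,0,1],[0,0,0.06,0,0,0,1],[0,0,0.12,0,0,0,1],[0,0,0.2,0,0,0,1],[0,0,0.32,0,0,0,1],[0,0,0.46,0,0,0,1],[0,0,0.6,0,0,0,1],[0,0,0.6,0,0,0,1]]' 110
python3 -m crank '[[-0.04,0,0,0,0,0,1],[-0.1,0,0,0,0,0,1],[-0.16,-0.1,0,0,0.002,0.0015,1],[-0.16,-0.25,0,0,0.004,0.003,1],[-0.16,-0.4,0,0,0.007,0.005,1],[-0.16,-0.58,0,0,0.01,0.008,1],[-0.16,-0.76,0,-0.001,0.013,0.010,1],[-0.16,-0.9,0,-0.001,0.016,0.0126,1],[-0.16,-1,0,-0.001,0.016,0.0126,1],[-0.16,-1,0,-0.001,0.016,0.0126,1]]'
python3 - <<'E'
from h import *
o=telemetry.observe();print({k:np.round(o[k],4) for k in("tool_pos","tool_rot","wrist_force","moment","finger_gap")})
for n in ("side","top"):
    s=cams.snapshot(n); cv2.imwrite(f"pics/{n}3.png",s["image"])
P={}
for n in ("side","top"):
    for q in ["hook_grip","hook_tip","tray_lip"]:
        d=finder.tip_of(n,q); P[n,q]=d[0]["pixel"] if d else None
for q in ["hook_grip","hook_tip","tray_lip"]:
    if P["side",q] is not None and P["top",q] is not None:
        X,e=tri(P["side",q],P["top",q]);print(q,np.round(X,4),round(e,2))
a=cv2.imread("pics/side3.png");b=cv2.imread("pics/top3.png")
cv2.imwrite("pics/c3.png",np.hstack([cv2.resize(a[120:320,250:450],None,fx=2,fy=2),cv2.resize(b[120:320,200:400],None,fx=2,fy=2)]))
E
```

```text
time_s: 9.9
tool_pos: [0.4827, 0.3473, 0.217]
tool_rot: [-0.004, 1.0, -0.005, 0.005]
wrist_force: [0.1, 1.5, -1.9]
finger_gap: 0.0166
time_s: 10.9
tool_pos: [0.4382, 0.0898, 0.2086]
tool_rot: [0.005, 0.998, 0.031, -0.052]
wrist_force: [0.2, 0.6, -0.7]
finger_gap: 0.0168
{'tool_pos': array([0.4382, 0.0898, 0.2086]), 'tool_rot': array([ 0.0049,  0.9981,  0.031 , -0.0524]), 'wrist_force': array([ 0.2139,  0.5672, -0.6997]), 'moment': array([ 0.0153, -0.1417, -0.0745]), 'finger_gap': np.float64(0.0168)}
hook_tip [ 0.461  -0.1437  0.3999] 58.17
tray_lip [0.6651 0.0897 0.0963] 0.82
```

View pics/c3.png

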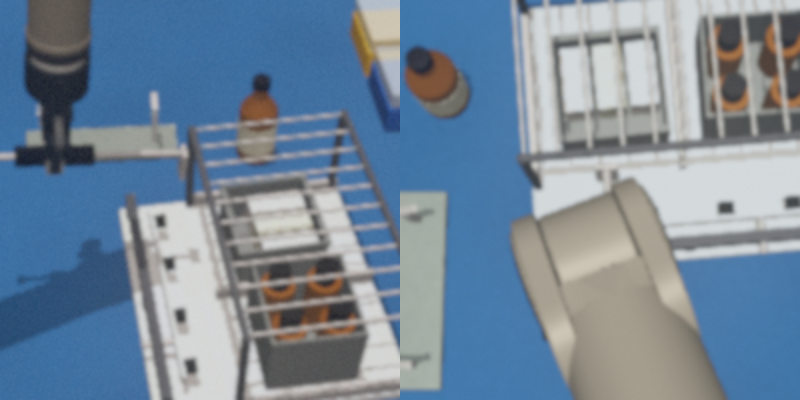

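```bash
python3 -m crank '[[0,-0.04,-0.05,0,0,0,1],[0,-0.04,-0.1,0,0,0,1],[0,-0.04,-0.15,0,0,0,1],[0,-0.04,-0.2,0,0,0,1],[0,-0.04,-0.25,0,0,0,1],[0,-0.04,-0.3,0,0,0,1],[0,-0.04,-0.318,0,0,0,1],[0,-0.04,-0.318,0,0,0,1],[0,-0.04,-0.318,0,0,0,1],[0,-0.04,-0.318,0,0,0,1]]'
python3 - <<'E'
from h import *
from scipy.spatial.transform import Rotation as Ro
o=telemetry.observe();print({k:np.round(o[k],4) for k in("tool_pos","tool_rot","wrist_force","moment","finger_gap")})
q=o["tool_rot"];M=Ro.from_quat(q[[1,2,3,0]]).as_matrix();tip=o["tool_pos"]+M@[.165,0,.019];tip=o["tool_pos"]+M@np.array([.165,0,.019]);print("tip pred",tip)
P={}
for n in ("side","top"):
    s=cams.snapshot(n); cv2.imwrite(f"pics/{n}4.png",s["image"])
    print(n,proj(n,tip))
    for q in ["hook_grip","hook_tip"]:
        print(n,q,[(np.round(d["pixel"]),round(d["conf"],2)) for d in finder.tip_of(n,q)[:2]])
a=cv2.imread("pics/side4.png");b=cv2.imread("pics/top4.png")
cv2.imwrite("pics/c4.png",np.hstack([cv2.resize(a[140:290,250:400],None,fx=2.66,fy=2.66),cv2.resize(b[120:270,220:370],None,fx=2.66,fy=2.66)]))
E
```

```text
time_s: 12.3
tool_pos: [0.441, 0.0843, 0.1314]
tool_rot: [0.003, 0.998, 0.034, -0.049]
wrist_force: [0.2, 0.9, -2.6]
finger_gap: 0.0162
{'tool_pos': array([0.441 , 0.0843, 0.1314]), 'tool_rot': array([ 0.0034,  0.9982,  0.0341, -0.0495]), 'wrist_force': array([ 0.1941,  0.944 , -2.5817]), 'moment': array([ 0.0146, -0.0534, -0.0045]), 'finger_gap': np.float64(0.0162)}
tip pred [0.60288628 0.09527722 0.09619147]
side [339.81547878 227.99078613]
side hook_grip [(array([278., 223.]), 0.86), (array([335., 272.]), 0.17)]
side hook_tip [(array([340., 230.]), 0.96)]
top [307.76844626 213.93324777]
top hook_grip [(array([112., 279.]), 0.7)]
top hook_tip [(array([307., 216.]), 0.64)]
```

View pics/c4.png

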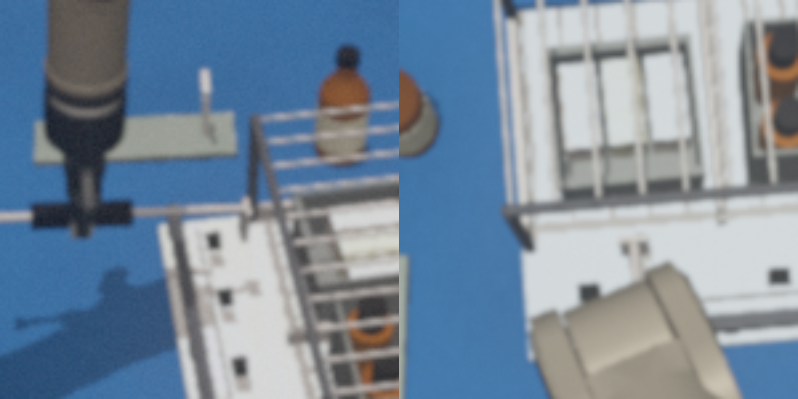

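```bash
python3 -m crank '[[0.04,0.002,0,0,0,0,1],[0.08,0.003,0,0,0,0,1],[0.12,0.004,0,0,0,0,1],[0.17,0.006,0,0,0,0,1],[0.22,0.008,0,0,0,0,1],[0.27,0.01,0,0,0,0,1],[0.31,0.012,0,0,0,0,1],[0.34,0.012,0,0,0,0,1],[0.352,0.012,0,0,0,0,1],[0.352,0.012,0,0,0,0,1]]'
cat > look.py <<'E'
from h import *
import sys
from scipy.spatial.transform import Rotation as Ro
o=telemetry.observe();print({k:np.round(o[k],4).tolist() for k in("time_s","tool_pos","tool_rot","wrist_force","moment","finger_gap")})
q=o["tool_rot"];M=Ro.from_quat(q[[1,2,3,0]]).as_matrix();tip=o["tool_pos"]+M@np.array([.165,0,.019]);print("tip pred",tip.round(4))
k=sys.argv[1]
for n in ("side","top"):
    s=cams.snapshot(n); cv2.imwrite(f"pics/{n}{k}.png",s["image"])
    print(n,proj(n,tip).round(1))
a=cv2.imread(f"pics/side{k}.png");b=cv2.imread(f"pics/top{k}.png")
cv2.imwrite(f"pics/c{k}.png",np.hstack([cv2.resize(a[150:300,300:420],None,fx=3.33,fy=3.33,interpolation=cv2.INTER_CUBIC),cv2.resize(b[110:260,240:360],None,fx=3.33,fy=3.33,interpolation=cv2.INTER_CUBIC)]))
E
python3 look.py 5
```

```text
time_s: 13.6
tool_pos: [0.5285, 0.0871, 0.1307]
tool_rot: [0.003, 0.998, 0.034, -0.05]
wrist_force: [0.2, -0.3, -2.1]
finger_gap: 0.0168
{'time_s': 13.6, 'tool_pos': [0.5285, 0.0871, 0.1307], 'tool_rot': [0.0034, 0.9981, 0.034, -0.0504], 'wrist_force': [0.1847, -0.2576, -2.094], 'moment': [0.029, -0.1167, -0.0089], 'finger_gap': 0.0168}
tip pred [0.6904 0.098  0.0952]
side [371.6 225.5]
top [306.2 176.3]
```

View pics/c5.png

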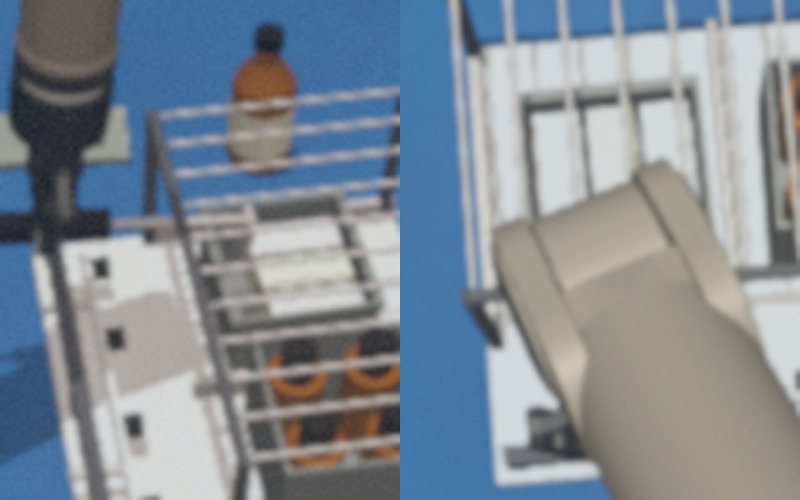

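```bash
python3 - <<'E'
from h import *
a=cv2.imread("pics/side5.png");cv2.imwrite("pics/c5b.png",cv2.resize(a[195:255,340:420],None,fx=10,fy=10,interpolation=cv2.INTER_CUBIC))
a=cv2.imread("pics/side0.png");cv2.imwrite("pics/c5c.png",cv2.resize(a[195:255,340:420],None,fx=10,fy=10,interpolation=cv2.INTER_CUBIC))
for z in ((262,265),): print(plane("side",U(z,(300,150),3.33),.062))
E
```

```text
[0.71392033 0.11284088 0.062     ]
```

View pics/c5b.png

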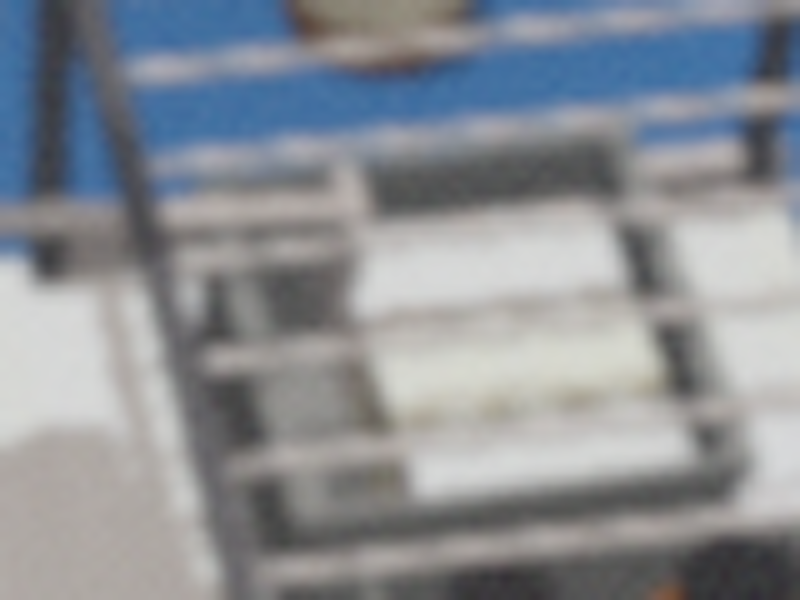

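View pics/c5c.png

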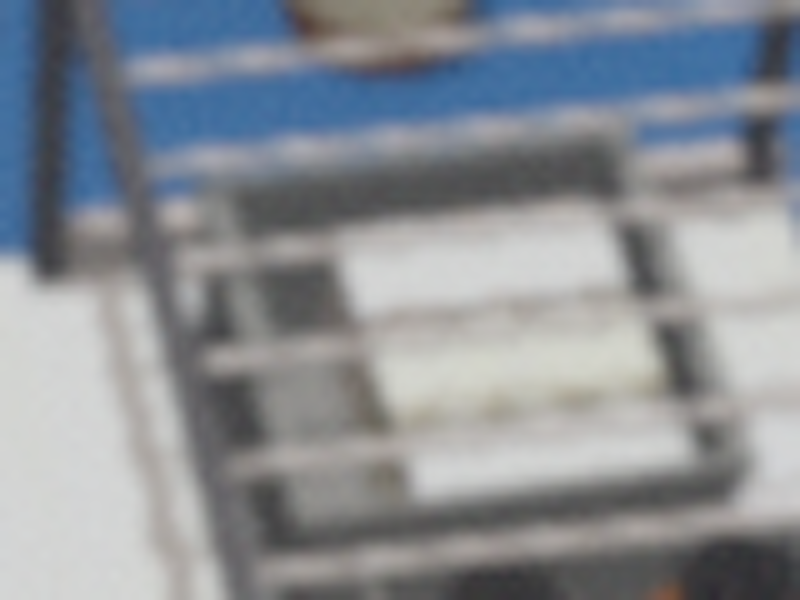

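```bash
python3 - <<'E'
from h import *
u=lambda z:U(z,(340,195),10)
for z in ((340,250),(375,380),(408,500)): print("box",plane("side",u(z),.062).round(4))
for z in ((235,275),(268,390),(292,505)): print("wall inner",plane("side",u(z),.082).round(4), "asrim outer?",plane("side",u((z[0]-35,z[1])),.082).round(4))
for z in ((165,385),(248,380),(330,372)): print("box top view",plane("top",U(z,(240,80),4),.062).round(4))
E
```

```text
box [0.706  0.1512 0.062 ]
box [0.7085 0.1007 0.062 ]
box [0.7108 0.0561 0.062 ]
wall inner [0.6713 0.1253 0.082 ] asrim outer? [0.6615 0.1261 0.082 ]
wall inner [0.6746 0.0817 0.082 ] asrim outer? [0.6651 0.0825 0.082 ]
wall inner [0.6754 0.04   0.082 ] asrim outer? [0.6661 0.0408 0.082 ]
box top view [0.7014 0.1587 0.062 ]
box top view [0.7038 0.1098 0.062 ]
box top view [0.708  0.0613 0.062 ]
```

```bash
python3 -m crank '[[0,0,-0.02,0,0,0,1],[0,0,-0.04,0,0,0,1],[0,0,-0.06,0,0,0,1],[0,0,-0.08,0,0,0,1],[0,0,-0.1,0,0,0,1],[0,0,-0.12,0,0,0,1],[0,0,-0.14,0,0,0,1],[0,0,-0.155,0,0,0,1],[0,0,-0.164,0,0,0,1],[0,0,-0.164,0,0,0,1]]'
python3 look.py 6
```

```text
time_s: 14.7
tool_pos: [0.5281, 0.0871, 0.0895]
tool_rot: [0.003, 0.998, 0.034, -0.051]
wrist_force: [-0.6, 0.3, -2.0]
finger_gap: 0.0165
{'time_s': 14.7, 'tool_pos': [0.5281, 0.0871, 0.0895], 'tool_rot': [0.0035, 0.9981, 0.0341, -0.0505], 'wrist_force': [-0.6338, 0.298, -2.008], 'moment': [0.0101, -0.0784, -0.0184], 'finger_gap': 0.0165}
tip pred [0.69   0.0981 0.0539]
side [370.4 235.6]
top [306.7 181.1]
```

View pics/c6.png

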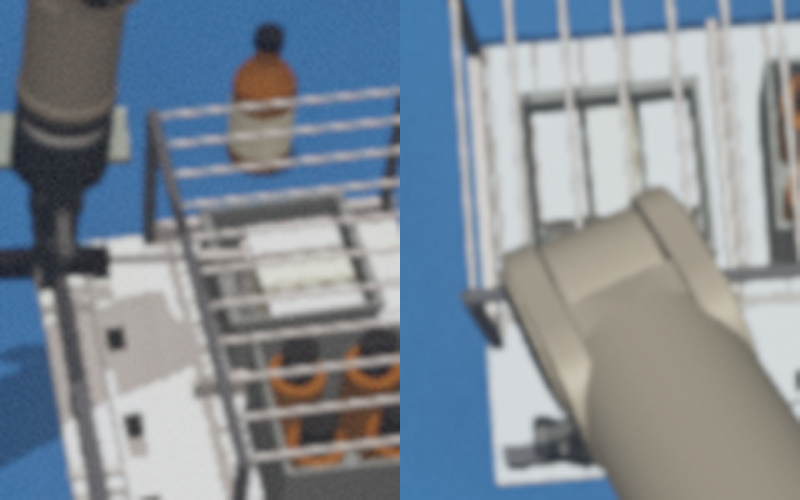

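```bash
python3 -m crank '[[-0.004,0,0,0,0,0,1],[-0.01,-0.001,0,0,0,0,1],[-0.017,-0.001,0,0,0,0,1],[-0.024,-0.002,0,0,0,0,1],[-0.031,-0.002,0,0,0,0,1],[-0.038,-0.003,0,0,0,0,1],[-0.045,-0.003,0,0,0,0,1],[-0.052,-0.004,0,0,0,0,1],[-0.06,-0.004,0,0,0,0,1],[-0.068,-0.005,0,0,0,0,1]]'
python3 -m crank '[[-0.008,-0.001,0,0,0,0,1],[-0.016,-0.001,0,0,0,0,1],[-0.025,-0.002,0,0,0,0,1],[-0.035,-0.002,0,0,0,0,1],[-0.045,-0.003,0,0,0,0,1],[-0.055,-0.004,0,0,0,0,1],[-0.065,-0.004,0,0,0,0,1],[-0.075,-0.005,0,0,0,0,1],[-0.085,-0.006,0,0,0,0,1],[-0.095,-0.006,0,0,0,0,1]]'
```

```text
time_s: 15.8
tool_pos: [0.5121, 0.0862, 0.0901]
tool_rot: [0.003, 0.998, 0.034, -0.049]
wrist_force: [3.3, 0.7, -3.5]
finger_gap: 0.0162
time_s: 16.8
tool_pos: [0.4875, 0.0843, 0.0899]
tool_rot: [0.004, 0.998, 0.034, -0.05]
wrist_force: [3.8, 0.0, -1.7]
finger_gap: 0.0162
```

```bash
python3 -m crank '[[-0.012,-0.001,0,0,0,0,1],[-0.024,-0.002,0,0,0,0,1],[-0.036,-0.002,0,0,0,0,1],[-0.048,-0.003,0,0,0,0,1],[-0.06,-0.004,0,0,0,0,1],[-0.072,-0.005,0,0,0,0,1],[-0.084,-0.006,0,0,0,0,1],[-0.096,-0.006,0,0,0,0,1],[-0.108,-0.007,0,0,0,0,1],[-0.118,-0.008,0,0,0,0,1]]'
python3 - <<'E'
from h import *
s=cams.snapshot("side");cv2.imwrite("pics/c7.png",cv2.resize(s["image"][150:300,300:440],None,fx=4,fy=4,interpolation=cv2.INTER_CUBIC))
E
```

```text
time_s: 17.8
tool_pos: [0.4578, 0.0824, 0.0899]
tool_rot: [0.003, 0.998, 0.034, -0.05]
wrist_force: [5.0, 0.9, -1.9]
finger_gap: 0.0164
```

View pics/c7.png

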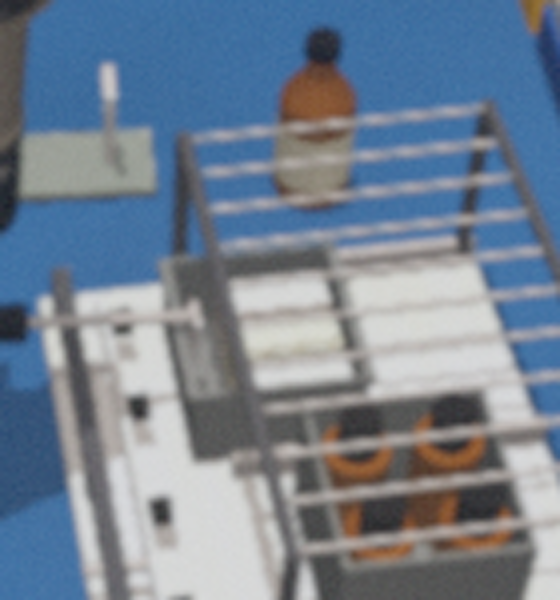

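```bash
python3 -m crank '[[-0.007,0,0,0,0,0,1],[-0.014,-0.001,0,0,0,0,1],[-0.021,-0.001,0,0,0,0,1],[-0.028,-0.002,0,0,0,0,1],[-0.035,-0.002,0,0,0,0,1],[-0.042,-0.003,0,0,0,0,1],[-0.048,-0.003,0,0,0,0,1],[-0.054,-0.004,0,0,0,0,1],[-0.06,-0.004,0,0,0,0,1],[-0.066,-0.004,0,0,0,0,1]]'
```

```text
time_s: 18.85
tool_pos: [0.4415, 0.0813, 0.0899]
tool_rot: [0.003, 0.998, 0.034, -0.05]
wrist_force: [4.9, 0.1, -1.7]
finger_gap: 0.0166
```

```bash
python3 -m crank '[[-0.004,0,0,0,0,0,1],[-0.008,-0.001,0,0,0,0,1],[-0.012,-0.001,0,0,0,0,1],[-0.015,-0.001,0,0,0,0,1],[-0.018,-0.001,0,0,0,0,1],[-0.021,-0.001,0,0,0,0,1],[-0.024,-0.002,0,0,0,0,1],[-0.024,-0.002,0,0,0,0,1],[-0.024,-0.002,0,0,0,0,1],[-0.024,-0.002,0,0,0,0,1]]'
```

```text
time_s: 19.85
tool_pos: [0.4354, 0.0809, 0.0898]
tool_rot: [0.003, 0.998, 0.034, -0.05]
wrist_force: [3.8, 0.6, -1.4]
finger_gap: 0.016
```

```bash
python3 -m crank '[[-0.002,0,0,0,0,0,1],[-0.004,0,0,0,0,0,1],[-0.006,0,0,0,0,0,1],[-0.008,-0.001,0,0,0,0,1],[-0.01,-0.001,0,0,0,0,1],[-0.01,-0.001,0,0,0,0,1],[-0.01,-0.001,0,0,0,0,1],[-0.01,-0.001,0,0,0,0,1],[-0.01,-0.001,0,0,0,0,1],[-0.01,-0.001,0,0,0,0,1]]'
```

```text
time_s: 20.85
tool_pos: [0.433, 0.0806, 0.0898]
tool_rot: [0.003, 0.998, 0.034, -0.05]
wrist_force: [3.5, -1.0, -2.0]
finger_gap: 0.0167
```

```bash
python3 look.py 8; python3 - <<'E'
from h import *
print([np.round([telemetry.observe()["wrist_force"]],2).tolist() for _ in range(2)])
a=cv2.imread("pics/side8.png");cv2.imwrite("pics/c8b.png",cv2.resize(a[200:280,310:410],None,fx=8,fy=7.5,interpolation=cv2.INTER_CUBIC))
E
```

```text
{'time_s': 20.85, 'tool_pos': [0.433, 0.0806, 0.0898], 'tool_rot': [0.0035, 0.9981, 0.034, -0.0503], 'wrist_force': [3.5247, -0.9596, -2.0146], 'moment': [0.1207, -0.9142, 0.0105], 'finger_gap': 0.0167}
tip pred [0.5949 0.0916 0.0543]
side [336.8 239.4]
top [309.9 220.6]
[[[3.49, 0.86, -2.72]], [[3.49, 0.86, -2.72]]]
```

View pics/c8b.png

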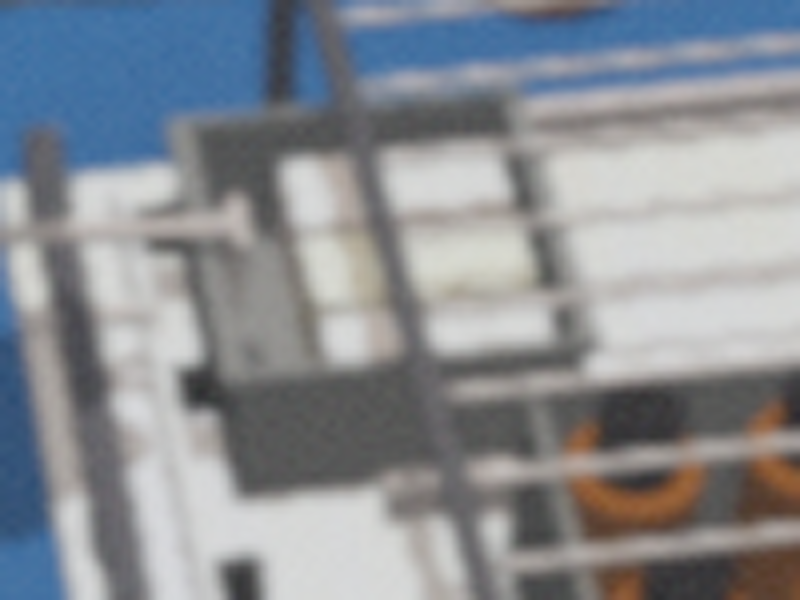

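```bash
python3 -m crank '[[-0.002,0,0,0,0,0,1],[-0.004,0,0,0,0,0,1],[-0.006,0,0,0,0,0,1],[-0.008,-0.001,0,0,0,0,1],[-0.01,-0.001,0,0,0,0,1],[-0.01,-0.001,0,0,0,0,1],[-0.01,-0.001,0,0,0,0,1],[-0.01,-0.001,0,0,0,0,1],[-0.01,-0.001,0,0,0,0,1],[-0.01,-0.001,0,0,0,0,1]]'
```

```text
time_s: 21.95
tool_pos: [0.4315, 0.0805, 0.0899]
tool_rot: [0.003, 0.998, 0.034, -0.049]
wrist_force: [5.7, 0.6, -3.2]
finger_gap: 0.0161
```

```bash
python3 -m crank '[[-0.002,0,0,0,0,0,1],[-0.004,0,0,0,0,0,1],[-0.006,0,0,0,0,0,1],[-0.008,-0.001,0,0,0,0,1],[-0.008,-0.001,0,0,0,0,1],[-0.008,-0.001,0,0,0,0,1],[-0.008,-0.001,0,0,0,0,1],[-0.008,-0.001,0,0,0,0,1],[-0.008,-0.001,0,0,0,0,1],[-0.008,-0.001,0,0,0,0,1]]'
```

```text
time_s: 22.95
tool_pos: [0.4308, 0.0805, 0.0901]
tool_rot: [0.003, 0.998, 0.034, -0.048]
wrist_force: [8.3, 0.7, -6.5]
finger_gap: 0.0165
```

```bash
python3 -m crank '[[-0.002,0,-0.001,0,0,0,1],[-0.004,0,-0.002,0,0,0,1],[-0.006,0,-0.003,0,0,0,1],[-0.008,-0.001,-0.004,0,0,0,1],[-0.01,-0.001,-0.004,0,0,0,1],[-0.01,-0.001,-0.004,0,0,0,1],[-0.01,-0.001,-0.004,0,0,0,1],[-0.01,-0.001,-0.004,0,0,0,1],[-0.01,-0.001,-0.004,0,0,0,1],[-0.01,-0.001,-0.004,0,0,0,1]]'
```

```text
time_s: 23.95
tool_pos: [0.43, 0.0804, 0.0895]
tool_rot: [0.003, 0.998, 0.034, -0.046]
wrist_force: [11.0, 1.5, -6.5]
finger_gap: 0.0165
```

```bash
python3 -m crank '[[-0.002,0,-0.001,0,0,0,1],[-0.004,0,-0.002,0,0,0,1],[-0.006,0,-0.003,0,0,0,1],[-0.008,-0.001,-0.004,0,0,0,1],[-0.008,-0.001,-0.004,0,0,0,1],[-0.008,-0.001,-0.004,0,0,0,1],[-0.008,-0.001,-0.004,0,0,0,1],[-0.008,-0.001,-0.004,0,0,0,1],[-0.008,-0.001,-0.004,0,0,0,1],[-0.008,-0.001,-0.004,0,0,0,1]]'
python3 look.py 9
```

```text
time_s: 24.95
tool_pos: [0.4294, 0.0804, 0.0888]
tool_rot: [0.002, 0.998, 0.034, -0.045]
wrist_force: [13.2, 1.5, -7.4]
finger_gap: 0.0165
{'time_s': 24.95, 'tool_pos': [0.4294, 0.0804, 0.0888], 'tool_rot': [0.0023, 0.9984, 0.0339, -0.0446], 'wrist_force': [13.1923, 1.4863, -7.4448], 'moment': [0.2173, -2.7999, 0.0261], 'finger_gap': 0.0165}
tip pred [0.5917 0.0914 0.0552]
side [335.7 239.3]
top [310.  221.8]
```

View pics/c9.png

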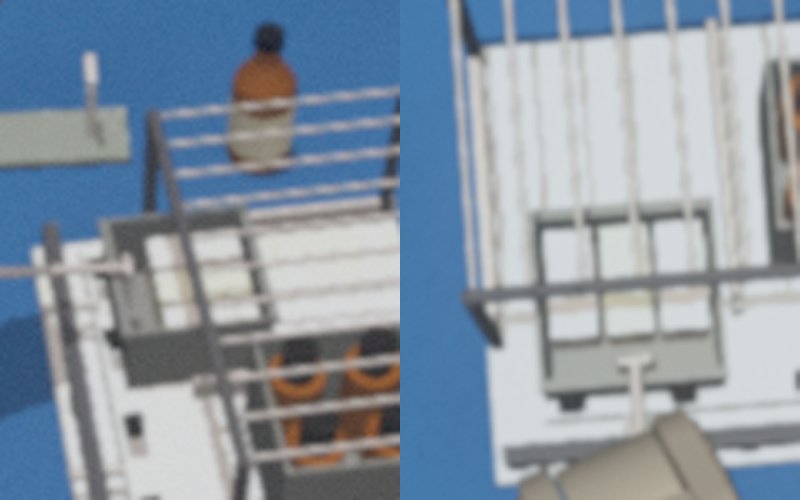

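```bash
python3 -m crank '[[0,0,0,0,0,0,1],[0,0,0,0,0,0,1],[0,0,0,0,0,0,1],[0,0,0,0,0,0,1],[0,0,0,0,0,0,1],[0,0,0,0,0,0,1],[0,0,0,0,0,0,1],[0,0,0,0,0,0,1],[0,0,0,0,0,0,1],[0,0,0,0,0,0,1]]'
python3 -m crank '[[0.004,0,0,0,0,0,1],[0.009,0.001,0,0,0,0,1],[0.014,0.001,0,0,0,0,1],[0.019,0.001,0,0,0,0,1],[0.024,0.002,0,0,0,0,1],[0.029,0.002,0,0,0,0,1],[0.035,0.002,0,0,0,0,1],[0.045,0.003,0,0,0,0,1],[0.055,0.004,0,0,0,0,1],[0.065,0.004,0,0,0,0,1]]'
python3 look.py 10
```

```text
time_s: 26.05
tool_pos: [0.4295, 0.0804, 0.0888]
tool_rot: [0.002, 0.998, 0.034, -0.045]
wrist_force: [14.0, 0.9, -6.0]
finger_gap: 0.0163
time_s: 27.05
tool_pos: [0.4394, 0.0804, 0.0874]
tool_rot: [0.004, 0.998, 0.034, -0.051]
wrist_force: [0.0, 1.2, -1.5]
finger_gap: 0.0164
{'time_s': 27.05, 'tool_pos': [0.4394, 0.0804, 0.0874], 'tool_rot': [0.0037, 0.9981, 0.0341, -0.0514], 'wrist_force': [0.0424, 1.2149, -1.4539], 'moment': [0.0318, -0.1419, -0.0219], 'finger_gap': 0.0164}
tip pred [0.6012 0.0913 0.0515]
side [339.1 239.9]
top [310.  218.1]
```

View pics/c10.png

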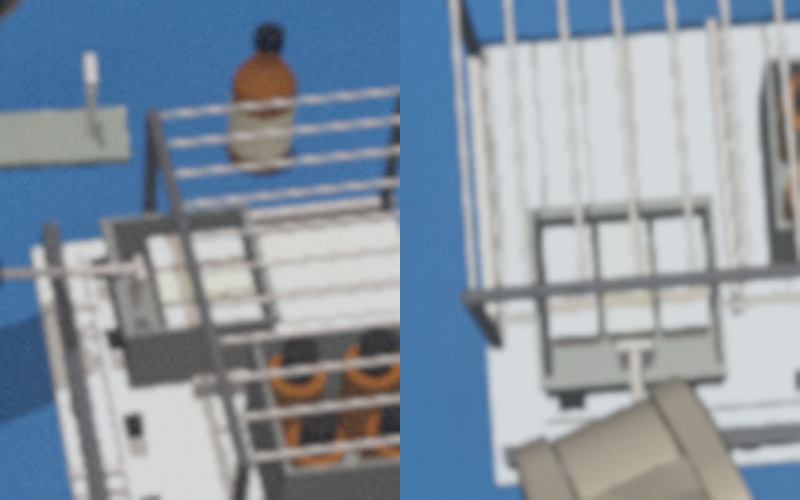

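```bash
python3 -m crank '[[0.002,0,0.03,0,0,0,1],[0.003,0,0.08,0,0,0,1],[0,0,0.14,0,0,0,1],[0,0,0.22,0,0,0,1],[0,0,0.32,0,0,0,1],[0,0,0.42,0,0,0,1],[0,0,0.52,0,0,0,1],[0,0,0.61,0,0,0,1],[0,0,0.65,0,0,0,1],[0,0,0.65,0,0,0,1]]'
python3 -m crank '[[0,0.06,0,0,0,0,1],[0,0.18,0,0,-0.003,-0.003,1],[0,0.32,0,0,-0.006,-0.005,1],[0,0.48,0,0,-0.009,-0.007,1],[0,0.64,0,0,-0.012,-0.01,1],[0.05,0.8,0,0.001,-0.016,-0.0126,1],[0.1,0.94,0,0.001,-0.016,-0.0126,1],[0.16,1,0,0.001,-0.016,-0.0126,1],[0.16,1,0,0.001,-0.016,-0.0126,1],[0.16,1,0,0.001,-0.016,-0.0126,1]]'
python3 -m crank '[[0,0.048,0,0,0,0,1],[0,0.048,0,0,0,0,1],[0,0.048,-0.08,0,0,0,1],[0,0.048,-0.18,0,0,0,1],[0,0.048,-0.28,0,0,0,1],[0,0.048,-0.36,0,0,0,1],[0,0.048,-0.44,0,0,0,1],[0,0.048,-0.48,0,0,0,1],[0,0.048,-0.48,0,0,0,1],[0,0.048,-0.48,0,0,0,1]]'
sed -e 's/150:300,300:420/110:260,240:360/; s/110:260,240:360\],None,fx=3.33,fy=3.33,interpolation=cv2.INTER_CUBIC)\]/170:320,170:290],None,fx=3.33,fy=3.33,interpolation=cv2.INTER_CUBIC)]/' look.py > look2.py; python3 look2.py 11
```

```text
time_s: 28.15
tool_pos: [0.4412, 0.081, 0.2521]
tool_rot: [0.003, 0.998, 0.034, -0.048]
wrist_force: [-0.3, -0.9, -2.7]
finger_gap: 0.0166
time_s: 29.15
tool_pos: [0.4795, 0.33, 0.2487]
tool_rot: [0.001, 1.0, -0.005, -0.002]
wrist_force: [-0.2, 0.0, -1.7]
finger_gap: 0.0166
time_s: 30.15
tool_pos: [0.4807, 0.343, 0.1312]
tool_rot: [-0.0, 1.0, -0.006, 0.0]
wrist_force: [1.1, -0.8, -2.1]
finger_gap: 0.0161
{'time_s': 30.15, 'tool_pos': [0.4807, 0.343, 0.1312], 'tool_rot': [-0.0003, 1.0, -0.0056, 0.0005], 'wrist_force': [1.0666, -0.7948, -2.065], 'moment': [-0.0131, 0.0542, 0.0175], 'finger_gap': 0.0161}
tip pred [0.6457 0.3411 0.1123]
side [345.9 164.2]
top [197.3 195.2]
```

View pics/c11.png

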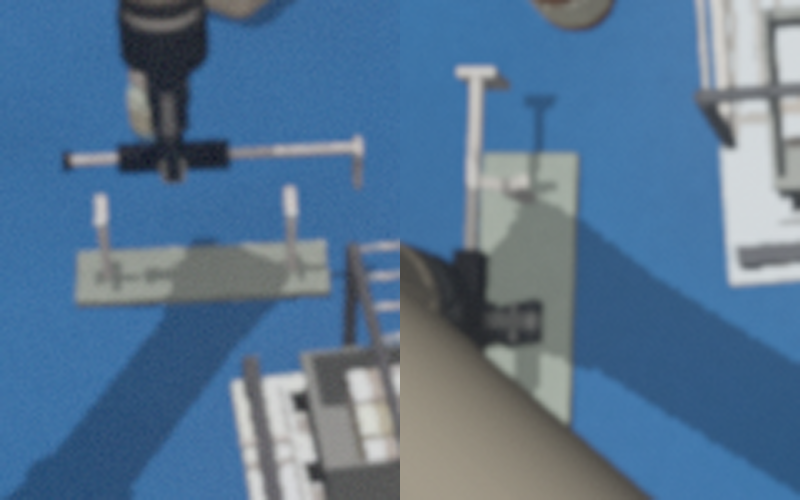

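View pics/side11.png

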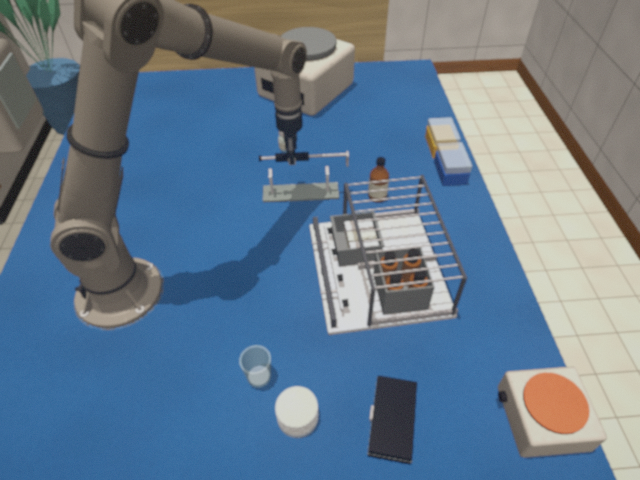

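```bash
python3 -m crank '[[0,0,-0.05,0,0,0,1],[0,0,-0.1,0,0,0,1],[0,0,-0.14,0,0,0,1],[0,0,-0.17,0,0,0,1],[0,0,-0.2,0,0,0,1],[0,0,-0.22,0,0,0,1],[0,0,-0.24,0,0,0,1],[0,0,-0.255,0,0,0,1],[0,0,-0.265,0,0,0,1],[0,0,-0.265,0,0,0,1]]'
python3 look2.py 12
```

```text
time_s: 31.25
tool_pos: [0.4803, 0.3425, 0.0638]
tool_rot: [0.0, 1.0, -0.006, -0.0]
wrist_force: [-0.4, -0.6, -2.2]
finger_gap: 0.0164
{'time_s': 31.25, 'tool_pos': [0.4803, 0.3425, 0.0638], 'tool_rot': [0.0002, 1.0, -0.0055, -0.0002], 'wrist_force': [-0.447, -0.5639, -2.2235], 'moment': [-0.0667, 0.0424, -0.0716], 'finger_gap': 0.0164}
tip pred [0.6452 0.3407 0.0448]
side [345.2 181. ]
top [205.1 201.8]
```

View pics/c12.png

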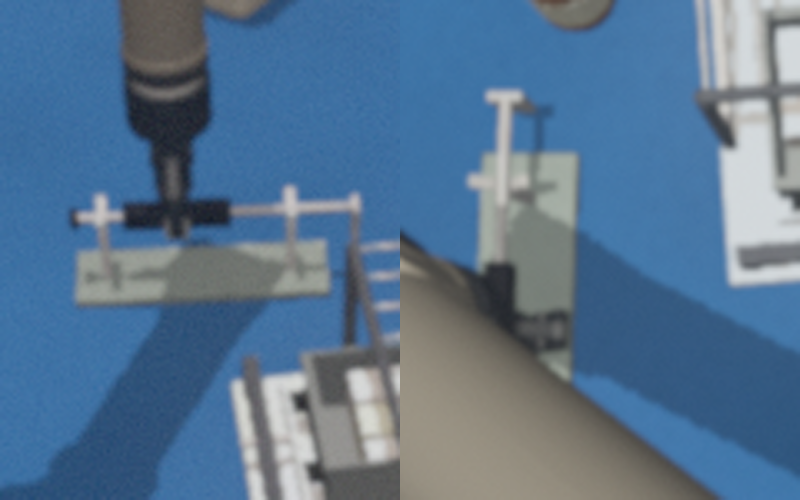

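Rod and stub sit in both cradles. I lower the last millimetres and release.

```bash
python3 -m crank '[[0,0,-0.004,0,0,0,1],[0,0,-0.008,0,0,0,1],[0,0,-0.012,0,0,0,1],[0,0,-0.015,0,0,0,1],[0,0,-0.015,0,0,0,1],[0,0,-0.015,0,0,0,1],[0,0,-0.015,0,0,0,1],[0,0,-0.015,0,0,0,1],[0,0,-0.015,0,0,0,1],[0,0,-0.015,0,0,0,1]]' 25
python3 -m crank '[[0,0,0,0,0,0,0.7],[0,0,0,0,0,0,0.5],[0,0,0,0,0,0,0.3],[0,0,0,0,0,0,0],[0,0,0,0,0,0,-0.3],[0,0,0,0,0,0,-0.6],[0,0,0,0,0,0,-1],[0,0,0,0,0,0,-1],[0,0,0,0,0,0,-1],[0,0,0,0,0,0,-1]]' 25
python3 look2.py 13
```

```text
time_s: 32.35
tool_pos: [0.4806, 0.3438, 0.061]
tool_rot: [-0.001, 1.0, -0.005, 0.001]
wrist_force: [-0.3, 4.0, 5.3]
finger_gap: 0.0163
time_s: 33.35
tool_pos: [0.4803, 0.3426, 0.0603]
tool_rot: [0.0, 1.0, -0.005, -0.0]
wrist_force: [0.3, 0.0, -0.7]
finger_gap: 0.0855
{'time_s': 33.35, 'tool_pos': [0.4803, 0.3426, 0.0603], 'tool_rot': [0.0001, 1.0, -0.0055, -0.0], 'wrist_force': [0.3466, 0.0155, -0.6812], 'moment': [0.0172, 0.0317, 0.0213], 'finger_gap': 0.0855}
tip pred [0.6453 0.3408 0.0413]
side [345.2 181.8]
top [205.4 202.1]
```

View pics/c13.png

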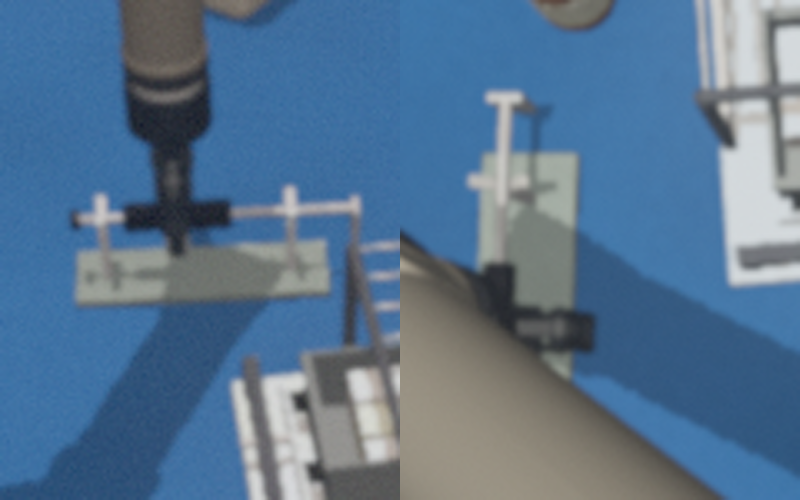

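Now straight up and away to the left-rear so both views are clear.

```bash
python3 -m crank '[[0,0,0.05,0,0,0,-1],[0,0,0.12,0,0,0,-1],[0,0,0.24,0,0,0,-1],[0,0,0.4,0,0,0,-1],[0,0,0.56,0,0,0,-1],[0,0,0.72,0,0,0,-1],[-0.02,0.15,0.8,0,0,0,-1],[-0.05,0.35,0.8,0,0,0,-1],[-0.1,0.55,0.8,0,0,0,-1],[-0.1,0.55,0.8,0,0,0,-1]]'
python3 - <<'E'
from h import *
for n in("side","top"):
    s=cams.snapshot(n);cv2.imwrite(f"pics/{n}14.png",s["image"])
    for q in["hook_grip","hook_tip","tray_lip"]: print(n,q,[(np.round(d["pixel"],1).tolist(),round(d["conf"],2)) for d in finder.tip_of(n,q)[:1]])
a=cv2.imread("pics/side14.png");b=cv2.imread("pics/top14.png")
f=lambda i:cv2.resize(i,(400,400),interpolation=cv2.INTER_CUBIC)
cv2.imwrite("pics/c14.png",np.hstack([f(a[150:270,250:370]),f(b[150:270,250:370])]))
cv2.imwrite("pics/c14b.png",cv2.resize(b[180:330,150:350],None,fx=4,fy=4,interpolation=cv2.INTER_CUBIC))
E
```

```text
time_s: 34.45
tool_pos: [0.4492, 0.4881, 0.2617]
tool_rot: [-0.003, 1.0, 0.0, -0.002]
wrist_force: [-0.7, -0.2, 0.2]
finger_gap: 0.0849
side hook_grip [([291.7, 176.9], 0.82)]
side hook_tip [([343.8, 180.8], 0.75)]
side tray_lip [([335.7, 231.5], 0.96)]
top hook_grip [([199.7, 273.3], 0.85)]
top hook_tip [([207.1, 201.4], 0.85)]
top tray_lip [([310.9, 221.7], 0.78)]
```

View pics/c14.png

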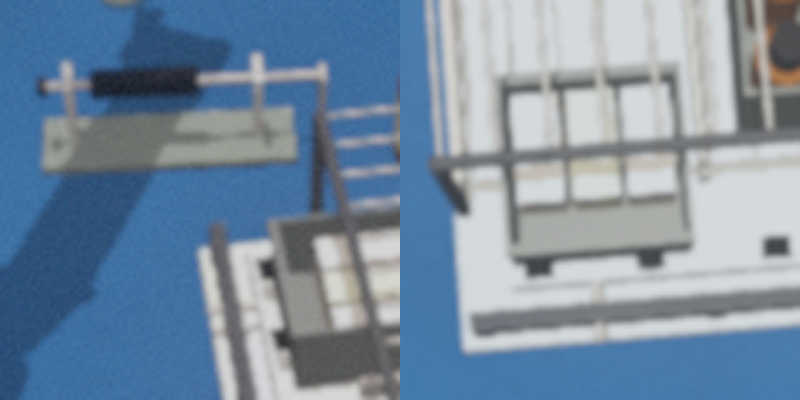

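View pics/c14b.png

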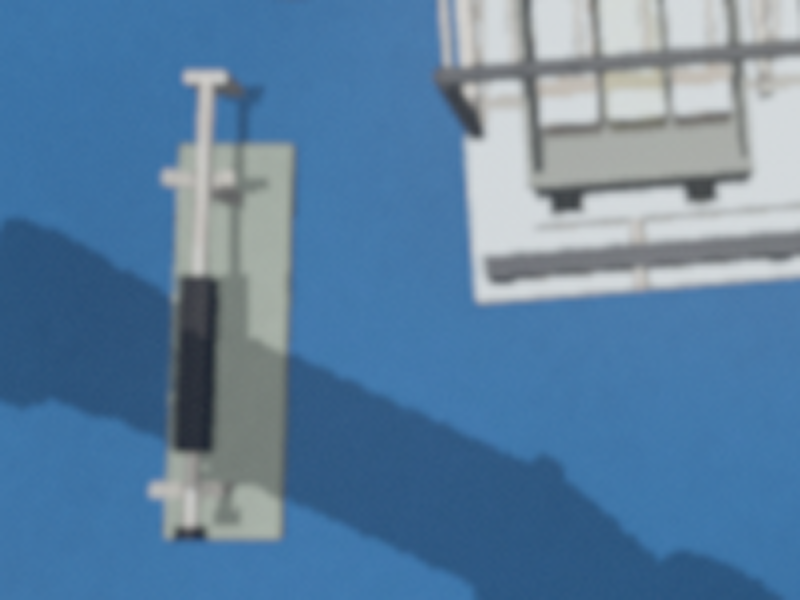

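```bash
python3 - <<'E'
from h import *
g=lambda k:cv2.cvtColor(cv2.imread(f"pics/top{k}.png"),cv2.COLOR_BGR2GRAY).astype(np.float32)
for k in (9,10,11,12): 
  A=g(k)[168:200,275:350];B=g(14)[168:200,275:350]
  print(k,cv2.phaseCorrelate(A,B,cv2.createHanningWindow(A.shape[::-1],cv2.CV_32F)))
s=lambda k:cv2.cvtColor(cv2.imread(f"pics/side{k}.png"),cv2.COLOR_BGR2GRAY).astype(np.float32)
for k in (9,10,11): 
  A=s(k)[228:268,325:350];B=s(14)[228:268,325:350]
  print(k,cv2.phaseCorrelate(A,B,cv2.createHanningWindow(A.shape[::-1],cv2.CV_32F)))
a=g(0);b=g(14);cv2.imwrite("pics/diff.png",np.abs(a-b).clip(0,85)*3)
E
```

```text
9 ((0.5769711634131838, -0.3379321590462041), 0.9763718236237764)
10 ((0.4737355922874613, 0.029561167196716198), 0.9229499499003092)
11 ((0.5035474776940418, 0.018921395314727363), 0.9414009228348732)
12 ((0.3813947005859646, 0.09163815461921132), 0.8950731368859609)
9 ((1.3162755006361309, 0.04986268883288503), 0.8153523139953613)
10 ((0.42985997692930944, -0.2656488745894805), 0.9089815862774849)
11 ((0.6271014097083292, 0.12287751673936143), 0.9348234252929688)[ WARN:0@0.311] global loadsave.cpp:1063 imwrite_ Unsupported depth image for selected encoder is fallbacked to CV_8U.
```

View pics/diff.png

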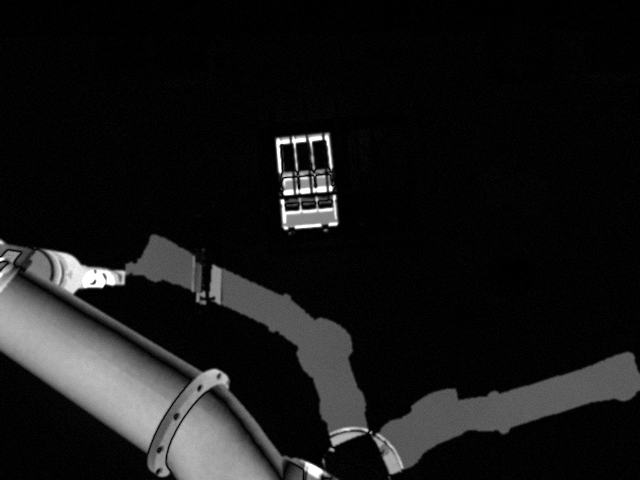

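```bash
python3 -c "
from h import *
print(r.hand_in()); print(telemetry.observe()['time_s'])"
```

```text
the job is handed in; nothing more can be done
None
the job is handed in; nothing more can be done
```

The low tray is drawn up against its two buffers and the hook is back in both cradles of its rest. I handed the job in at about 35 s of the 72 s limit.

**Pull:** I lowered the blade into the gap behind the low tray's lip and dragged the tray about 80 mm at roughly 4 N. I then held a measured 13 to 14 N along the pull for over a second. During the hold the wrist also read 6 to 7 N downward, so the total was about 15 N. I have no readings between the ends of the calls, but the pulls were slow and in small steps.

**Tray after release:** The tray sprang back about 0.7 mm, less than the roughly 2 mm the buffers had been compressed, and it did not move as I lifted the hook out. In the last pictures it stands square on both buffers. The rim hides the contact itself, so that it still touches is inferred from the small spring-back.

**Hook:** In the last pictures it lies as it did at the start. The network's points for the handle and tip are mostly within 1 to 2 pixels of the first picture. The largest difference is 3.8 pixels, at the tip in the top view, where the picture itself shows no shift.

**Everything else:** The before-and-after comparison of the top view shows only the tray, the arm and its shadow changed. The jar was out of sight under the arm in that last view, so it was not checked there; the gripper passed above it.

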